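Trip test of an earth-leakage unit

TASK

Give the grey earth-leakage unit its trip test: first take the jar that stands in front of its test button and set it down upright in the blue tray. Then pull the yellow screwdriver out from under the plywood riser, take it by the handle and push its tip into the yellow-framed recess to press the red test button until the lever on top drops towards you. Lay the screwdriver back down flat on the bench, lift the lever back until it stays fully up by itself, and leave the masking tape, tape measure and glue bottle where they are; never knock the jar over.

Things in the scene. Friction and masses are not known exactly. Their poses are not given: they have to be found in the camera images.
- rcd_unit: Grey earth-leakage test unit, a box 100 deep (x) x 160 wide (y) x 100 mm high, fixed to the bench. Origin: centre of its underside; its front faces its own -x, z up. On the front are the yellow-framed recess (y = +40 mm) and a blue and black socket outlet; on top stands the lever (y = -40 mm).
- recess_mouth (a point): Centre of the mouth of the square recess in the unit's front, 68 mm above the bench, axes as the unit's. The recess is 22 x 22 mm and runs level along the unit's +x; the red test button's face (19 mm across) lies 43 mm inside. Too narrow for the fingers.
- test_button (a joint): Travel of the red test button, m: 0 out, 0.009 fully in (along the unit's +x). A spring pushes it back: 1.6 N at the start, 5.2 N fully in. At about 6 to 7 mm of travel it tips the lever over, which then falls by its own weight.
- reset_lever (a joint): Angle of the lever on the unit, rad: 0 fully up (leaning 15 degrees back from upright; its weight holds it there), 1.75 dropped to the front (5 degrees above level, knob some 25 mm out in front of the box). Axis along the unit's y; forward of upright it falls forward. About 0.1 N m moves it. It cannot go fully up while the button is pressed.
- lever_knob (a point): Centre of the lever's black knob: a short cylinder 18 mm across, 16 mm long along the unit's y (pinch it across its flat ends), 70 mm from the hinge.
- lever_hinge (a point): Point on the lever's hinge axis, in the lever's plane, 112 mm above the bench; axes as the unit's.
- jar: Small glass jar with a dark lid and a green label, 45 mm across, 105 mm high, 0.11 kg. Origin: centre of its underside. It stands in front of the recess, its axis 50 to 75 mm from the unit's front. A fixed black bottle, 120 mm high, stands some way to the left of it.
- tray_in (a point): Centre of the inner floor (4 mm above the bench) of the low blue tray, 110 x 110 x 30 mm outside, walls 4 mm, fixed. Axes as the tray's sides.
- screwdriver_axis (a point): Point on the axis of the yellow screwdriver (191 mm long, 0.1 kg), where shaft meets handle, 14 mm above the bench as it lies. Its own -y runs along the 6.4 mm thick shaft to the tip, 96 mm away; +y along the handle (26 to 30 wide, 28 high, 96 mm long; balance point about 40 mm along it). At the start the handle is under the riser and only 40 to 52 mm of shaft sticks out.
- screwdriver: The same screwdriver as a body; its origin lies 14 mm below that point, on the underside.
- riser_front (a point): Low plywood bench riser, 170 mm deep, 120 mm wide, 45 mm high, fixed, closed at the back and sides, 33 mm free height under it. This point is on the bench, in the middle of its open front edge; its own -x points out of the opening. From 50 to 200 mm out the bench is free.
- masking_tape: Roll of masking tape lying flat, 95 mm across, 24 mm high, loose bystander; origin at the centre of its underside.
- tape_measure: Yellow tape measure, 38 x 85 x 60 mm (x, y, z), loose bystander; origin at the centre of its underside.
- glue_bottle: White glue bottle with a red tip, 58 mm across, 169 mm high, loose bystander; origin at the centre of its underside.
- parts_bin: Red parts bin with screws, 102 x 152 x 62 mm (x, y, z), fixed; not the place for the jar. A fixed brown cardboard box, 120 mm high, and other fixed clutter stand to the right in front of the unit. Origin at the centre of its underside.
Not all that is in view belongs to the job. Of the things that look like the part that bears tray_in, the larger one is meant.

How it is judged:
By the outcome, as a careful person would: the job done as asked, in the order asked, and still so for the second after the job is handed in, with the robot touching nothing.
It also fails if it takes over 72 s, if anything falls off the work surface, if the arm or the gripper's body presses on something with over 40 N, if the wrist force passes 120 N, or if a joint passes its speed limit or range.

ROBOT

A 6-joint arm with a two-finger parallel gripper is mounted at the origin on the work surface; the furniture and walls round the work are solid. World frame = base frame: x ahead of the robot, y to its left, z up, the work surface at z = 0. Lengths are in m, angles in rad, forces in N, time in s.
With the tool pointing down it reaches from about 0.35 to 0.875 m from the base axis. Payload 15.5 kg.
Tool frame: the origin (TCP) lies midway between the tips of the shut fingers; the grasp point (between the pads) lies 19 mm behind it; z points along the fingers, y is the line along which they close (so a half turn about z gives the same grasp; the last joint's range is limited). The gripper opens to 85 mm and grips with 20 to 120 N. Pads are 22 mm wide; open, the fingers measure 114 mm over their backs; the gripper's body (76 mm by 85 mm) begins 54 mm behind the grasp point. The pads swing forward as they close: fully open they stand 13 mm farther back than shut.
Start: joints at [1.117, 0.494, 1.345, -0, 1.302, -0.096], TCP at [0.219, 0.585, 0.195] pointing down, gripper open.
Joint ranges: [-2.91, 2.91], [-0.82, 2.16], [0.22, 2.67], [-1.22, 4.37], [0.12, 2.79], [-3.08, 3.08]. Speed limits (rad/s): [1.89, 1.89, 2.57, 3.01, 3.01, 3.01].

INTERFACE

Orientations are given as a unit quaternion [w, x, y, z].
In Python, from station import bot gives the robot as it stands.
- The arm moves only by the tool move_arm, never from a script. Its argument "increments" is a list that holds one entry, the list of rows, each a list of 7 numbers: the shift along the tool's x, y, z in mm, then the turn, a rotation vector about the tool's x, y, z in rad, then the closure, from -1 (fully open) to 1 (shut). A call has 1 to 8 rows; each row shifts and turns the commanded pose from where the row before left it, along the tool's axes as they then stand; what a row does not reach is not made up. A row lasts 1/10 s, in which the tool goes at most 50 mm and 8.59 degrees, less where a joint would pass 70% of its speed; a pose out of reach is approached as far as the arm can. A call is refused whole if a number of a shift passes 50 or a number of a turn 0.15, either way. A call with a gripper value outside its range is refused whole. The fingers move at their own pace and stop on an object; "grip_force" is the grip in N (left out, the last holds). Time passes only in rows, so rows that do not move let the fingers close. It gives the time, the measured TCP pose, the force, the opening and the grip force at its end, in the units of the state.
- bot.read_state(): the state, without advancing time (a new reading comes with each control period).
- bot.capture(name): name is "scene" or "top" or "wrist"; returns a dict with "frame" (400x640x3 uint8, blue, green, red), "fovy" (degrees; the focal length in pixels is half the picture's height over the tangent of half this angle, whatever the lens; pixels are square), "cx", "cy" (the principal point, pixels), "dist_coeffs" ([k1, k2, p1, p2, k3] as OpenCV has them; the pictures are not rectified), "world_from_camera" (4x4, takes a point from camera to world coordinates). Camera axes: x right, y up, looking along -z (the intrinsics and any distortion apply to the point x, -y, -z); pixel columns grow to the right and rows downward; lengths in m; the calibration is good to about 2 mm. A picture is of the moment at which its call begins. There is no depth.
- bot.finish_job(): hands the job in; it is judged then, once.
Trained networks look in the newest picture that a camera, given by its name, has taken for a name from the list of things; names that differ only in an ending like _2 or _b are one class to them, and where a whole thing is asked for, a point or a joint stands for the part that bears it (a point fixed in the world has none). Each returns a list of dicts, best first, with "score" (0 to 1); they miss things now and then, are a little off and sometimes report something else, mostly with a low value. They report only what shows in the picture. A call takes as long as a camera call. They do not tell look-alikes from the thing itself.
- bot.masks_of(camera, name): "mask" (400x640 bool, what is visible of it).
- bot.tip_of(camera, name): "centre" ([x, y, z] in m, in world coordinates, good to about 4 mm: a listed point, or the origin of a listed thing).
The state is a dict: "clock": time; "q": joint angles; "dq": joint speeds; "joint_efforts": joint torques, N m; "tool_pos": TCP position; "eef_rot": TCP orientation; "ft_force": force on the tool from outside, world axes, zero at the start; "ft_torque": the same for the moment, N m; "grip_width": finger opening in m; "grip_force": force on a finger pad.
Only numpy, scipy, OpenCV 4.12 (cv2) and the standard library are available. Lean on these libraries where they do the work, as an engineer would, in place of code of your own. Each camera call takes 0.05 s, during which the arm holds its last target. There are 200 camera calls.

## Working session

There is one attempt and no reset: what is moved stays moved. The work goes in short steps, Python scripts to look and compute and a tool call to move; the robot and the scene stay as the last step left them, time stands still between calls to the robot, and variables do not carry over. Pictures are saved under pics/ and viewed, at most 10 in all, crops included, and the job is handed in when it is done.

Besides the shell and the picture viewer there is one more tool, called by a JSON object that holds its "name" and its "arguments", one argument or row to a line. move_arm: Moves the arm, as the interface text tells. Its arguments: {"type":"object","properties":{"increments":{"type":"array"},"grip_force":{"type":"number"}},"required":["increments"]}

```bash
ls; mkdir -p pics; cat > h.py <<'E'
import numpy as np, cv2
from station import bot
from scipy.spatial.transform import Rotation as R
def cap(c):
    d=bot.capture(c); f=200/np.tan(np.radians(d['fovy']/2))
    d['K']=np.array([[f,0,d['cx']],[0,f,d['cy']],[0,0,1.]]); d['D']=np.array(d['dist_coeffs'],float); d['T']=np.array(d['world_from_camera']); return d
def ray(d,px):
    p=cv2.undistortPoints(np.array(px,float).reshape(-1,1,2),d['K'],d['D']).reshape(-1,2)
    v=np.c_[p[:,0],-p[:,1],-np.ones(len(p))]@d['T'][:3,:3].T
    return d['T'][:3,3],v
def at_z(d,px,z):
    o,v=ray(d,px); return o+v*((z-o[2])/v[:,2])[:,None]
def proj(d,P):
    P=np.atleast_2d(P); q=(P-d['T'][:3,3])@d['T'][:3,:3]; q=q*[1,-1,-1]
    return cv2.projectPoints(q,np.zeros(3),np.zeros(3),d['K'],d['D'])[0].reshape(-1,2)
E
python3 - <<'E'
from h import *
np.set_printoptions(precision=4,suppress=True)
names="rcd_unit recess_mouth lever_knob lever_hinge jar tray_in screwdriver_axis screwdriver riser_front masking_tape tape_measure glue_bottle parts_bin".split()
for c in ["scene","top"]:
    d=cap(c); cv2.imwrite(f'pics/{c}0.png',d['frame'])
    print(c,d['T'][:3,3])
    for n in names:
        try:
            for r in bot.tip_of(c,n)[:3]: 
                p=np.array(r['centre']); print(n,round(r['score'],2),p,proj(d,p)[0].round())
        except Exception as e: print(n,e)
s=bot.read_state(); print(s)
E
```

```text
pics
scene [-0.0833 -0.6823  0.6181]
rcd_unit 0.87 [ 0.664   0.0117 -0.0025] [334. 222.]
recess_mouth 0.64 [0.6069 0.0545 0.065 ] [311. 206.]
recess_mouth 0.45 [ 0.3767 -0.1624  0.0045] [306. 291.]
lever_knob 0.6 [ 0.6702 -0.0298  0.1738] [345. 175.]
lever_hinge 0.83 [ 0.6564 -0.0222  0.1146] [340. 194.]
jar 0.69 [0.5498 0.0491 0.0012] [299. 231.]
jar 0.64 [0.4609 0.1626 0.0004] [254. 230.]
jar 0.43 [0.4451 0.2069 0.0005] [241. 227.]
tray_in 0.77 [ 0.6726 -0.2174  0.0036] [396. 248.]
screwdriver_axis 0.36 [0.4481 0.2009 0.0111] [242. 224.]
screwdriver 0.56 [ 0.4459  0.2017 -0.0027] [242. 228.]
screwdriver 0.52 [0.6638 0.0104 0.0025] [334. 221.]
riser_front 0.89 [0.4606 0.1617 0.0041] [254. 229.]
masking_tape 0.82 [ 0.3728 -0.3348  0.0008] [361. 331.]
masking_tape 0.51 [ 0.662   0.0112 -0.0012] [333. 222.]
tape_measure 0.78 [0.5613 0.1981 0.0001] [272. 214.]
glue_bottle 0.56 [ 0.5962  0.3287 -0.0026] [256. 199.]
parts_bin 0.69 [ 0.3754 -0.1621  0.0046] [306. 291.]
parts_bin 0.61 [0.6086 0.0554 0.065 ] [311. 206.]
top [ 0.434  -0.0101  1.1589]
rcd_unit 0.94 [ 0.659   0.015  -0.0025] [3
[... 433 characters left out ...]
]
tape_measure 0.78 [ 0.5533  0.1988 -0.0008] [254. 220.]
tape_measure 0.38 [ 0.6666 -0.2215  0.0047] [391. 187.]
glue_bottle 0.66 [0.5957 0.3335 0.0021] [211. 205.]
parts_bin 0.95 [ 0.3805 -0.1594  0.0016] [371. 282.]
{'clock': 1.4, 'q': array([ 1.1175,  0.4936,  1.3455, -0.    ,  1.3025, -0.0955]), 'dq': array([-0.0016, -0.0008,  0.0011,  0.001 ,  0.0002,  0.0007]), 'joint_efforts': array([  0.0019, -88.205 , -38.4251,   0.0001,   0.0011,  -0.    ]), 'tool_pos': array([0.2189, 0.5854, 0.1949]), 'eef_rot': array([0.   , 0.178, 0.984, 0.   ]), 'ft_force': array([ 0.1267, -1.75  ,  0.1541]), 'ft_torque': array([-0.0237, -0.0297, -0.0032]), 'grip_force': 0.0, 'grip_width': 0.08529165437478085}
```

```bash
python3 - <<'E'
import cv2
t=cv2.imread('pics/top0.png'); s=cv2.imread('pics/scene0.png')
cv2.imwrite('pics/top0z.png',cv2.resize(t[100:340,170:490],(800,600),interpolation=cv2.INTER_CUBIC))
cv2.imwrite('pics/scene0z.png',cv2.resize(s[150:350,200:467],(800,600),interpolation=cv2.INTER_CUBIC))
E
```

```text
(no output)
```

View pics/top0z.png

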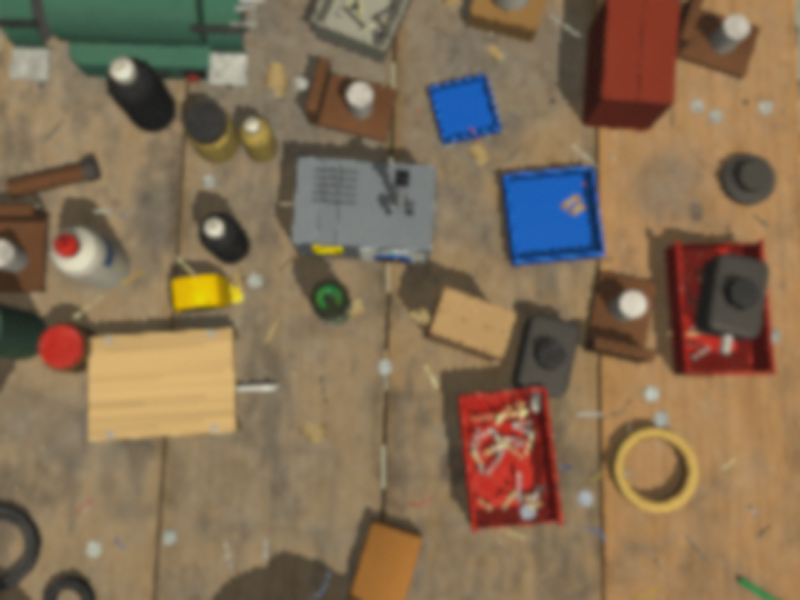

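View pics/scene0z.png

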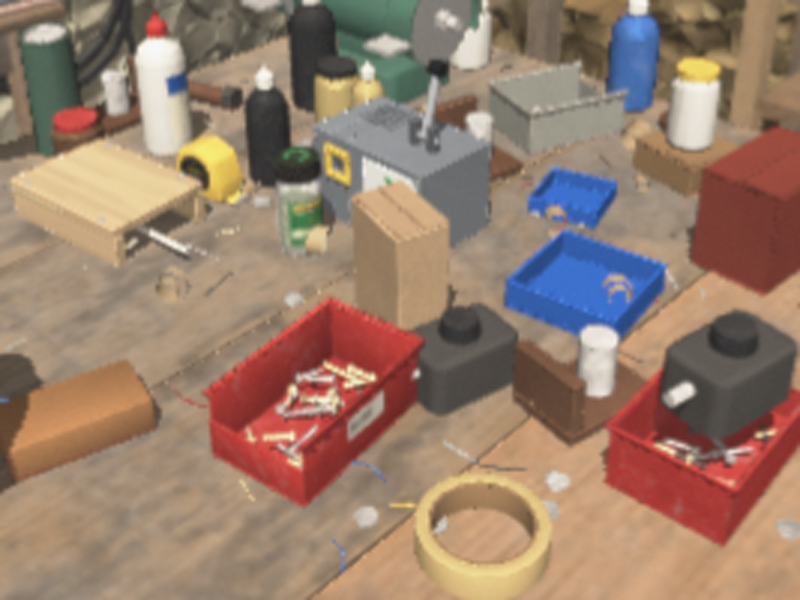

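The trays are the large blue one at top px (391,186), which I choose, and the small one at (355,144). The jar candidates are the green-label one at (302,219), which I choose, against the yellow jar (254,150) and the black bottle (260,195). The only screwdriver shaft shows at (265–281,255), sticking out of the plywood riser towards −y. Next I measure poses by fitting the box outlines.

```bash
cat >> h.py <<'E'
from scipy.optimize import minimize
def boxpts(p,l,w,h):
    c,s=np.cos(p[2]),np.sin(p[2]); P=[]
    for z in h:
        for a in(-.5,.5):
            for b in(-.5,.5): P.append([p[0]+c*a*l-s*b*w,p[1]+s*a*l+c*b*w,z])
    return np.array(P)
def fitbox(d,mask,p0,l,w,h):
    S=4; M=cv2.resize(mask.astype(np.float32),None,fx=S,fy=S,interpolation=cv2.INTER_LINEAR)>.5
    def cost(p):
        q=(proj(d,boxpts(p,l,w,h))+.5)*S-.5
        im=np.zeros(M.shape,np.uint8); cv2.fillConvexPoly(im,cv2.convexHull(np.round(q*16).astype(np.int32)),1,shift=4)
        im=im>0; return 1-(im&M).sum()/(im|M).sum()
    best=min((minimize(cost,[p0[0],p0[1],p0[2]+a],method='Nelder-Mead',options=dict(initial_simplex=np.array([[0,0,0],[.01,0,0],[0,.01,0],[0,0,.08]])+[p0[0],p0[1],p0[2]+a],xatol=1e-4,fatol=1e-4)) for a in(-.1,0,.1)),key=lambda r:r.fun)
    return best.x,best.fun
E
python3 - <<'E'
from h import *
np.set_printoptions(precision=4,suppress=True)
d=cap('top'); f=d['frame']
def m(n,near=None):
    L=bot.masks_of('top',n); 
    for r in L[:3]:
        ys,xs=np.nonzero(r['mask']); print(n,round(r['score'],2),xs.mean().round(1),ys.mean().round(1),r['mask'].sum())
    return L
L=m('rcd_unit'); print(fitbox(d,L[0]['mask'],[.66,.013,0],.1,.16,(0,.1)))
L=m('riser_front')
for r in L[:2]: print(fitbox(d,r['mask'],[.44,.22,-1.6],.17,.12,(0,.045)) )
L=m('tray_in')
for r in L[:2]:
    ys,xs=np.nonzero(r['mask']); p=at_z(d,[[xs.mean(),ys.mean()]],.015)[0]
    print(fitbox(d,r['mask'],[p[0],p[1],0],.11,.11,(0,.03)))
L=m('screwdriver_axis')+m('jar')
# shaft: bright pixels
c=f[235:275,262:292].astype(int); g=c.min(2); 
print(at_z(d,[[264.5,255],[280.8,255.2]],.014))
cv2.imwrite('pics/c1.png',np.hstack([cv2.resize(f[225:285,255:295],(400,600),interpolation=cv2.INTER_NEAREST),cv2.resize(f[190:250,280:320],(400,600),interpolation=cv2.INTER_NEAREST)]))
E
```

```text
rcd_unit 0.58 315.6 183.6 2176
rcd_unit 0.44 302.6 220.3 240
(array([ 0.6605,  0.0105, -0.0428]), np.float64(0.03408774954123339))
riser_front 0.62 234.8 253.3 2448
(array([ 0.4527,  0.2422, -1.4863]), np.float64(0.0500510476931304))
tray_in 0.73 390.5 185.8 1379
tray_in 0.65 355.5 143.3 557
(array([ 0.6691, -0.2172,  0.1172]), np.float64(0.0511452368558043))
(array([ 0.8124, -0.1005, -0.1036]), np.float64(0.5831539541413195))
screwdriver_axis 0.58 302.1 220.5 218
jar 0.64 302.0 220.1 242
jar 0.46 432.3 287.6 536
[[0.4493 0.1578 0.014 ]
 [0.45   0.1092 0.014 ]]
```

View pics/c1.png

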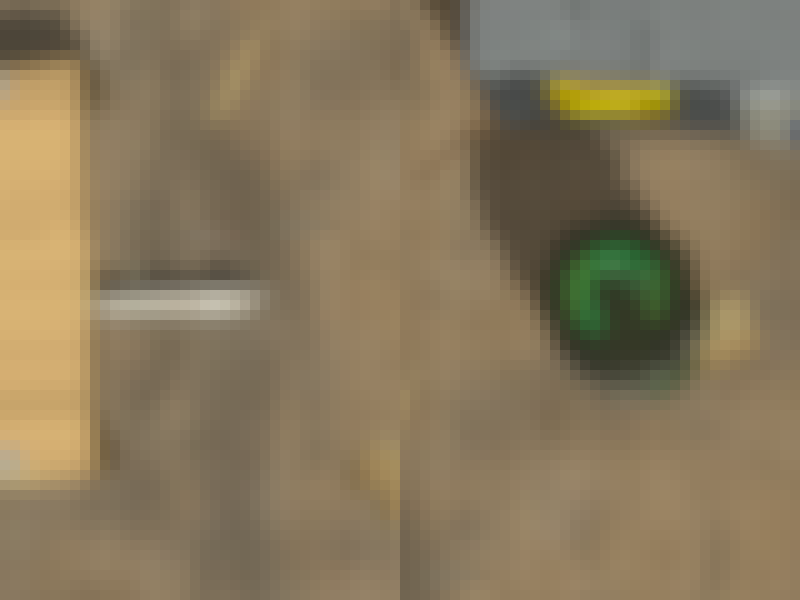

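The left crop shows the bright screwdriver shaft leaving the riser, from px (264.5,255.1) to its tip at (281,254.7). The right crop shows the chosen jar, green-topped lid centre at about px (301.7,219.5), in front of the yellow recess frame at (301,199).

```bash
cat >> h.py <<'E'
def goto(x,y,z,phi,p0=None):
    "phi deg: heading of tool y, tool down. prints turn (tool rotvec), then shift in mm in the turned tool frame"
    s=bot.read_state(); q=np.array(s['eef_rot']); Rc=R.from_quat(np.r_[q[1:],q[0]])
    a=np.radians(phi); Y=np.array([np.cos(a),np.sin(a),0]); Z=np.array([0,0,-1.]); Rt=R.from_matrix(np.c_[np.cross(Y,Z),Y,Z])
    p=np.array(s['tool_pos']) if p0 is None else np.array(p0)
    print('clock',round(s['clock'],2),'p',np.round(s['tool_pos'],4),'F',np.round(s['ft_force'],1),'w',round(s['grip_width'],4),'| turn',(Rc.inv()*Rt).as_rotvec().round(3),'shift mm',(Rt.inv().apply(np.array([x,y,z])-p)*1000).round(1))
E
python3 - <<'E'
from h import *
np.set_printoptions(precision=4,suppress=True)
d=cap('top'); print(at_z(d,[[301.7,219.5]],.105), at_z(d,[[273,254.9],[265,255.1],[281,254.7]],.014), at_z(d,[[263.9,234],[263.9,273]],.045))
goto(.55,.046,.18,87.5)
E
```

```text
[[0.5485 0.0459 0.105 ]] [[0.4503 0.1325 0.014 ]
 [0.4491 0.1563 0.014 ]
 [0.4515 0.1087 0.014 ]] [[0.5095 0.1582 0.045 ]
 [0.3978 0.1523 0.045 ]]
clock 1.75 p [0.2189 0.5854 0.1949] F [ 0.9 -0.1 -0. ] w 0.0852 | turn [-0.    -0.    -0.314] shift mm [-354.4 -524.5   14.9]
```

{"name": "move_arm", "arguments": {
  "increments": [
    [[0,0,0,0,0,-0.105,-1],[0,0,0,0,0,-0.105,-1],[0,0,0,0,0,-0.104,-1],[-27,-40,0,0,0,0,-1],[-27,-40,0,0,0,0,-1],[-27,-40,0,0,0,0,-1],[-27,-40,0,0,0,0,-1],[-27,-40,0,0,0,0,-1]]
  ],
  "grip_force": 40
}}

```text
clock: 2.55
tool_pos: [0.3457, 0.3781, 0.195]
eef_rot: [0.0, 0.022, 1.0, 0.0]
ft_force: [0.6, 0.5, -0.1]
grip_width: 0.0852
grip_force: 0.0
```

{"name": "move_arm", "arguments": {
  "increments": [
    [[-27,-40,0,0,0,0,-1],[-27,-40,0,0,0,0,-1],[-27,-40,0,0,0,0,-1],[-27,-40,0,0,0,0,-1],[-27,-40,0,0,0,0,-1],[-27,-40,0,0,0,0,-1],[-27,-40,5,0,0,0,-1],[-27,-40,5,0,0,0,-1]]
  ]
}}

```text
clock: 3.35
tool_pos: [0.5477, 0.0486, 0.185]
eef_rot: [0.0, 0.022, 1.0, 0.0]
ft_force: [1.0, 1.8, -0.4]
grip_width: 0.0856
grip_force: 0.0
```

```bash
python3 - <<'E'
from h import *
np.set_printoptions(precision=4,suppress=True)
d=cap('wrist'); cv2.imwrite('pics/w1.png',d['frame'])
for n in ['jar','recess_mouth']:
    for r in bot.tip_of('wrist',n)[:2]: print(n,r)
goto(.549,.046,.12,87.5)
E
```

```text
jar {'centre': [0.5535, 0.0473, -0.0034], 'score': 0.74}
jar {'centre': [0.67, -0.2149, 0.0006], 'score': 0.66}
recess_mouth {'centre': [0.6101, 0.0563, 0.0706], 'score': 0.94}
clock 3.5 p [0.5479 0.0482 0.1844] F [-0.6  0.8  0.7] w 0.0854 | turn [-0.    -0.    -0.004] shift mm [-1.2 -2.1 64.4]
```

View pics/w1.png

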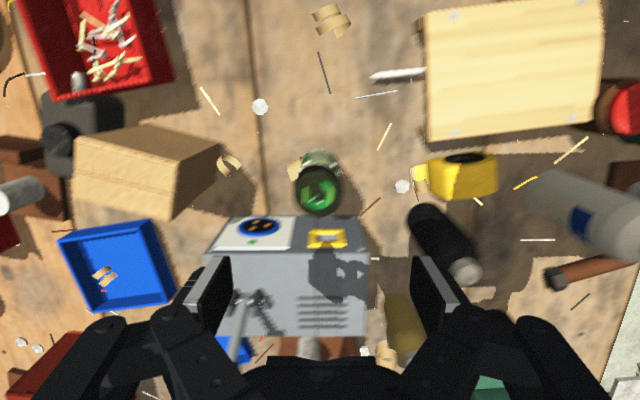

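The wrist picture shows the jar lid at (318,190), centred between the open fingers. The yellow recess frame is at (326,238), and the black bottle (440,245) and cardboard box (150,170) are clear of the fingers.

{"name": "move_arm", "arguments": {
  "increments": [
    [[-2.5,-1.5,35,0,0,0,-1],[0,0,35,0,0,0,-1],[0,0,35,0,0,0,-1],[0,0,33,0,0,0,-1],[0,0,0,0,0,0,0],[0,0,0,0,0,0,0.3],[0,0,0,0,0,0,0.6],[0,0,0,0,0,0,0.6]]
  ],
  "grip_force": 30
}}

```text
clock: 4.3
tool_pos: [0.5504, 0.0491, 0.0488]
eef_rot: [0.002, 0.022, 1.0, 0.0]
ft_force: [-1.5, 0.6, 7.9]
grip_width: 0.0438
grip_force: 30.7
```

{"name": "move_arm", "arguments": {
  "increments": [
    [[0,0,0,0,0,0,0.6],[0,0,-20,0,0,0,0.6],[0,0,-30,0,0,0,0.6],[0,0,-35,0,0,0,0.6],[0,0,-35,0,0,0,0.6],[0,0,-25,0,0,0,0.6],[0,0,0,0,0,0,0.6]]
  ]
}}

```text
clock: 5.0
tool_pos: [0.5513, 0.049, 0.1965]
eef_rot: [0.004, 0.022, 1.0, 0.0]
ft_force: [0.3, 0.2, -2.2]
grip_width: 0.0437
grip_force: 31.6
```

```bash
python3 - <<'E'
from h import *
goto(.669,-.2175,.054,87.5)
d=cap('scene'); 
for r in bot.tip_of('scene','jar')[:2]: print(r)
E
```

```text
clock 5.0 p [0.5513 0.049  0.1965] F [ 0.3  0.2 -2.2] w 0.0437 | turn [ 0.     0.007 -0.   ] shift mm [-129.2 -261.1  142.5]
{'centre': [0.5538, 0.0454, 0.1484], 'score': 0.74}
```

{"name": "move_arm", "arguments": {
  "increments": [
    [[-10,-25,0,0,0.007,0,0.6],[-16,-35,0,0,0,0,0.6],[-18,-35,0,0,0,0,0.6],[-18,-35,0,0,0,0,0.6],[-18,-35,0,0,0,0,0.6],[-18,-35,0,0,0,0,0.6],[-18,-35,0,0,0,0,0.6],[-13,-26,0,0,0,0,0.6]]
  ]
}}

```text
clock: 5.9
tool_pos: [0.6666, -0.2196, 0.1894]
eef_rot: [-0.004, 0.022, 1.0, 0.0]
ft_force: [0.2, 0.6, -0.9]
grip_width: 0.0438
grip_force: 31.6
```

{"name": "move_arm", "arguments": {
  "increments": [
    [[0,0,20,0,0,0,0.6],[0,0,30,0,0,0,0.6],[0,0,35,0,0,0,0.6],[0,0,30,0,0,0,0.6],[0,0,15,0,0,0,0.6],[0,0,8,0,0,0,0.6],[0,0,2,0,0,0,0.6],[0,0,0,0,0,0,0.6]]
  ]
}}

```text
clock: 6.7
tool_pos: [0.6664, -0.2179, 0.0523]
eef_rot: [-0.003, 0.022, 1.0, -0.0]
ft_force: [-0.7, -0.7, -0.6]
grip_width: 0.0438
grip_force: 32.4
```

```bash
python3 - <<'E'
from h import *
goto(.669,-.2175,.0530,87.5)
E
```

```text
clock 6.7 p [ 0.6664 -0.2179  0.0523] F [-0.7 -0.7 -0.6] w 0.0438 | turn [-0.001 -0.005 -0.   ] shift mm [-2.6  0.6 -0.7]
```

{"name": "move_arm", "arguments": {
  "increments": [
    [[0,0,1,0,-0.005,0,0.6],[0,0,1,0,0,0,0.6],[0,0,0.5,0,0,0,0.6],[0,0,0,0,0,0,0.6]]
  ]
}}

```text
clock: 7.1
tool_pos: [0.6674, -0.218, 0.0519]
eef_rot: [0.001, 0.022, 1.0, -0.001]
ft_force: [-5.3, 2.4, 28.7]
grip_width: 0.0435
grip_force: 35.2
```

Seated at 28.7 N, so I release it and rise.

{"name": "move_arm", "arguments": {
  "increments": [
    [[0,0,-1.5,0,0,0,0.6],[0,0,0,0,0,0,0.1],[0,0,0,0,0,0,-0.5],[0,0,0,0,0,0,-0.8],[0,0,-20,0,0,0,-0.8],[0,0,-35,0,0,0,-0.8],[0,0,-45,0,0,0,-0.8],[0,0,-45,0,0,0,-0.8]]
  ]
}}

```text
clock: 7.9
tool_pos: [0.6655, -0.2172, 0.1963]
eef_rot: [-0.002, 0.022, 1.0, 0.0]
ft_force: [0.8, -0.9, 0.5]
grip_width: 0.0766
grip_force: 0.0
```

```bash
python3 - <<'E'
from h import *
goto(.4503,.1325,.10,3)
d=cap('scene'); print([ (r['centre'],r['score']) for r in bot.tip_of('scene','jar')[:2]])
d=cap('top'); print([ (r['centre'],r['score']) for r in bot.tip_of('top','jar')[:2]])
E
```

```text
clock 7.9 p [ 0.6655 -0.2172  0.1963] F [ 0.8 -0.9  0.5] w 0.0766 | turn [-0.002 -0.003  1.475] shift mm [ 360.4 -196.6   96.3]
[([0.665, -0.2178, 0.0045], 0.84), ([0.4498, 0.2002, 0.0117], 0.75)]
[([0.6684, -0.2199, 0.0016], 0.61)]
```

{"name": "move_arm", "arguments": {
  "increments": [
    [[0,0,0,0,0,0.147,-0.5],[0,0,0,0,0,0.147,-0.5],[0,0,0,0,0,0.147,-0.5],[0,0,0,0,0,0.147,-0.5],[0,0,0,0,0,0.147,-0.5],[0,0,0,0,0,0.147,-0.5],[0,0,0,0,0,0.147,-0.5],[0,0,0,0,0,0.147,-0.5]]
  ]
}}

```text
clock: 8.9
tool_pos: [0.6652, -0.2171, 0.1931]
eef_rot: [-0.002, 0.575, 0.818, -0.001]
ft_force: [-0.1, -0.2, -1.2]
grip_width: 0.0638
grip_force: 0.0
```

{"name": "move_arm", "arguments": {
  "increments": [
    [[0,0,0,0,0,0.147,-0.5],[0,0,0,0,0,0.147,-0.5],[30,-17,0,0,0,0,-0.5],[42,-22,0,0,0,0,-0.5],[42,-22,0,0,0,0,-0.5],[42,-22,0,0,0,0,-0.5],[42,-22,0,0,0,0,-0.5],[42,-22,0,0,0,0,-0.5]]
  ]
}}

```text
clock: 9.7
tool_pos: [0.5234, 0.0164, 0.194]
eef_rot: [-0.002, 0.687, 0.727, -0.001]
ft_force: [0.6, 1.6, -0.1]
grip_width: 0.0641
grip_force: 0.0
```

```bash
python3 - <<'E'
from h import *
goto(.4505,.129,.10,3)
E
```

```text
clock 9.7 p [0.5234 0.0164 0.194 ] F [ 0.6  1.6 -0.1] w 0.0641 | turn [-0.004 -0.001  0.004] shift mm [116.3 -66.9  94. ]
```

{"name": "move_arm", "arguments": {
  "increments": [
    [[38,-22,0,0,0,0.004,-0.5],[40,-22,0,0,0,0,-0.5],[33,-18,0,0,0,0,-0.5],[5,-4,30,0,0,0,-0.5],[0,0,35,0,0,0,-0.5],[0,0,24,0,0,0,-0.5],[0,0,0,0,0,0,-0.5]]
  ]
}}

```text
clock: 10.4
tool_pos: [0.4502, 0.1269, 0.1033]
eef_rot: [-0.003, 0.688, 0.726, -0.003]
ft_force: [-0.4, -0.3, 1.0]
grip_width: 0.0641
grip_force: 0.0
```

```bash
python3 - <<'E'
from h import *
d=cap('wrist'); cv2.imwrite('pics/w2.png',d['frame'])
goto(.4505,.129,.004,3)
print(proj(d,[[.4505,.129,.014],[.4515,.1087,.014],[.449,.156,.014]]))
E
```

```text
clock 10.45 p [0.4515 0.127  0.105 ] F [0.5 0.4 0.4] w 0.064 | turn [-0.007  0.     0.001] shift mm [  2.1  -0.9 101. ]
[[321.7781356  183.27661454]
 [321.66487069 204.61232995]
 [321.74063151 153.32441761]]
```

View pics/w2.png

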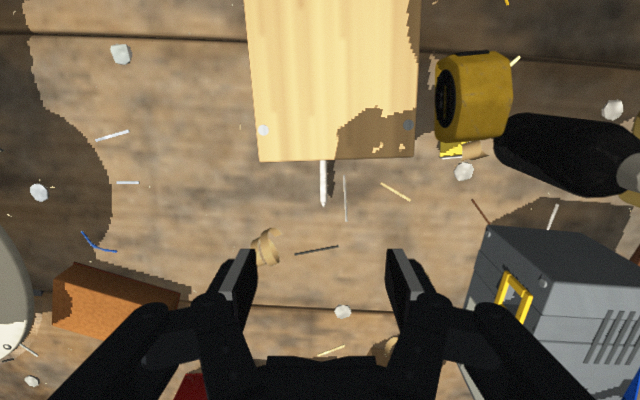

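The wrist picture shows the shaft at column 323 with its tip at (323,206), matching my projection. It is centred between the fingers and the riser edge is at row 158.

{"name": "move_arm", "arguments": {
  "increments": [
    [[1.5,-1,30,-0.007,0,0,-0.5],[0,0,35,0,0,0,-0.5],[0,0,25,0,0,0,0],[0,0,9,0,0,0,0.4],[0,0,1,0,0,0,0.8],[0,0,0,0,0,0,1],[0,0,0,0,0,0,1],[0,0,0,0,0,0,1]]
  ],
  "grip_force": 50
}}

```text
clock: 11.25
tool_pos: [0.453, 0.1288, 0.0075]
eef_rot: [0.002, 0.688, 0.726, 0.003]
ft_force: [-0.4, -0.2, -0.4]
grip_width: -0.0001
grip_force: 0.0
```

```bash
python3 - <<'E'
from h import *
d=cap('wrist'); e=cap('scene'); c=e['frame'][180:255,200:300]
goto(.4505,.129,.004,3)
print(proj(e,[[.4505,.129,.014],[.4515,.1087,.014]]))
cv2.imwrite('pics/c2.png',np.hstack([cv2.resize(d['frame'][60:360,200:440],(400,500)),cv2.resize(c,(400,500)[:1]+(300,)) if 0 else cv2.resize(c[:, :60],(400,500))]))
E
```

```text
clock 11.35 p [0.4527 0.1287 0.0071] F [-1.  -0.3  0.5] w -0.0 | turn [ 0.006 -0.     0.001] shift mm [ 0.4 -2.2  3.1]
[[256.96490839 231.29462861]
 [261.37855272 233.64844514]]
```

View pics/c2.png

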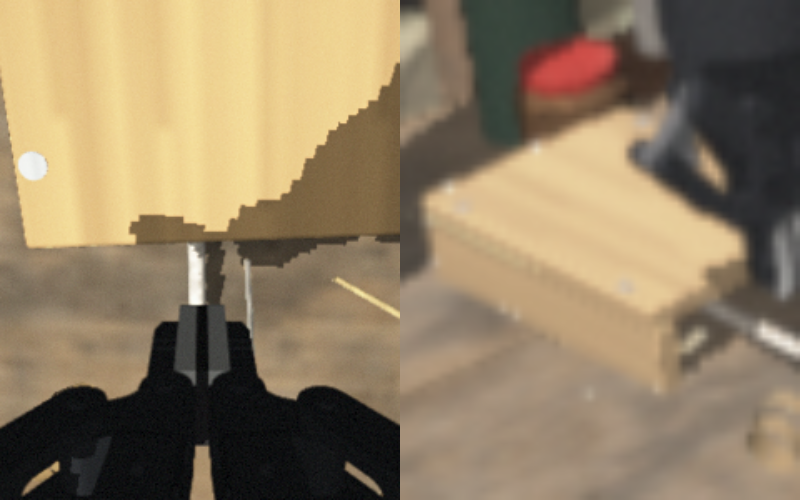

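The fingers shut without the shaft: the width reads 0. I reopen, go a little deeper and close again.

{"name": "move_arm", "arguments": {
  "increments": [
    [[0,-2,0,0,0,0,-0.3],[0,0,0,0,0,0,-0.3],[0,0,0,0,0,0,-0.3],[0,0,2,0,0,0,-0.3],[0,0,2,0,0,0,-0.3],[0,0,0,0,0,0,-0.3]]
  ]
}}

```text
clock: 11.95
tool_pos: [0.4502, 0.1286, 0.0022]
eef_rot: [0.001, 0.688, 0.726, 0.002]
ft_force: [0.2, -0.2, 0.2]
grip_width: 0.0556
grip_force: 0.0
```

```bash
python3 - <<'E'
from h import *
d=cap('wrist'); e=cap('scene'); c=e['frame'][200:260,220:280]
goto(.4505,.129,.004,3)
cv2.imwrite('pics/c3.png',np.hstack([cv2.resize(d['frame'][60:360,200:440],(400,500)),cv2.resize(c,(400,500))]))
E
```

```text
clock 12.05 p [0.4503 0.1286 0.0024] F [ 0.5  0.  -0.1] w 0.0551 | turn [ 0.005 -0.     0.001] shift mm [ 0.4  0.2 -1.6]
```

View pics/c3.png

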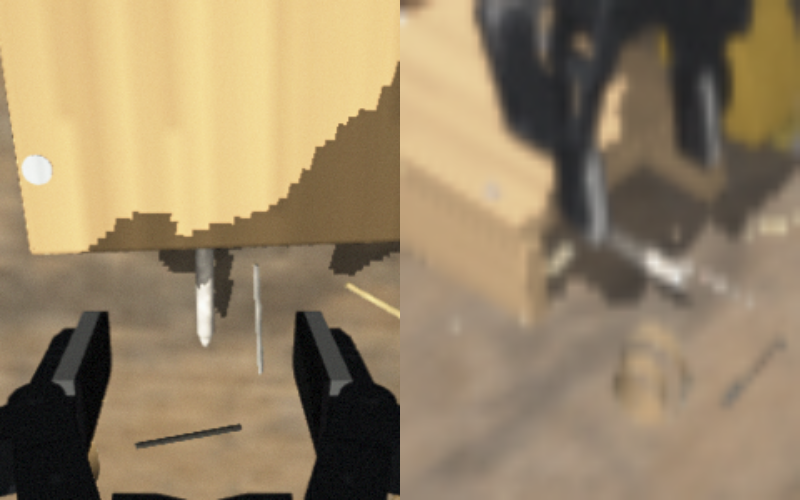

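```bash
python3 - <<'E'
from h import *
np.set_printoptions(precision=4,suppress=True)
d=cap('wrist'); 
print(d['T'][:3,3]); s=bot.read_state(); print(s['tool_pos'])
print('shaft tip',at_z(d,[[323,267]],.014),'pad far tip L',at_z(d,[[264.5,247]],.009),at_z(d,[[264.5,247]],.02),'riser edge',at_z(d,[[320,208]],.045))
q=s['eef_rot'];Rc=R.from_quat(np.r_[q[1:],q[0]])
for dx in(-11,11): print(dx,proj(d,s['tool_pos']+Rc.apply(np.array([dx,-27.5,-5])/1000)),proj(d,s['tool_pos']+Rc.apply(np.array([dx,-27.5,-30])/1000)))
E
```

```text
[0.4455 0.2101 0.1817]
[0.4503 0.1286 0.0024]
shaft tip [[0.4531 0.1072 0.014 ]] pad far tip L [[0.4165 0.1164 0.009 ]] [[0.4183 0.1223 0.02  ]] riser edge [[0.4485 0.1577 0.045 ]]
-11 [[276.0998 246.5905]] [[269.9474 268.2589]]
11 [[274.3871 213.7879]] [[267.6911 231.7323]]
```

```bash
python3 - <<'E'
from h import *
np.set_printoptions(precision=4,suppress=True)
d=cap('scene'); cv2.imwrite('pics/s4.png',d['frame'])
for px in ([266.8,219.8],[249.2,228.8]):
    for z in (0,.01,.02,.03,.04,.05): print(z,at_z(d,[px],z)[0])
w=cap('wrist'); 
s=bot.read_state(); p=np.array(s['tool_pos']); q=s['eef_rot'];Rc=R.from_quat(np.r_[q[1:],q[0]])
# finger tips in wrist, at depth plane unknown: solve with half opening 27.5 known
for z in (0,.01,.02,.03,.04,.05): print(z,at_z(w,[[264.8,247],[376,247]],z)[:,:2].ravel())
E
```

```text
0 [0.5265 0.18   0.    ]
0.01 [0.5166 0.166  0.01  ]
0.02 [0.5067 0.1521 0.02  ]
0.03 [0.4969 0.1381 0.03  ]
0.04 [0.487  0.1242 0.04  ]
0.05 [0.4771 0.1102 0.05  ]
0 [0.4553 0.1775 0.    ]
0.01 [0.4465 0.1636 0.01  ]
0.02 [0.4378 0.1497 0.02  ]
0.03 [0.4291 0.1357 0.03  ]
0.04 [0.4204 0.1218 0.04  ]
0.05 [0.4117 0.1079 0.05  ]
0 [0.4152 0.1115 0.4874 0.1151]
0.01 [0.4169 0.1169 0.4851 0.1203]
0.02 [0.4186 0.1223 0.4828 0.1256]
0.03 [0.4202 0.1277 0.4805 0.1308]
0.04 [0.4219 0.1332 0.4782 0.136 ]
0.05 [0.4236 0.1386 0.4759 0.1412]
```

The scene and wrist rays agree that the real fingertips are at z ≈ 0.04 while the reported TCP reads 0.002. So the fingers end well behind the stated TCP. I lower carefully, watching the force, and close again.

{"name": "move_arm", "arguments": {
  "increments": [
    [[0,0,8,0.005,0,0,-0.3],[0,0,8,0,0,0,-0.3],[0,0,4,0,0,0,-0.3],[0,0,2,0,0,0,-0.3],[0,0,0,0,0,0,-0.3]]
  ]
}}

```text
clock: 12.7
tool_pos: [0.4501, 0.1285, -0.0199]
eef_rot: [-0.0, 0.688, 0.726, -0.0]
ft_force: [0.0, -0.4, 0.4]
grip_width: 0.0559
grip_force: 0.0
```

{"name": "move_arm", "arguments": {
  "increments": [
    [[0,0,2,0,0,0,0.2],[0,0,0,0,0,0,0.6],[0,0,0,0,0,0,1],[0,0,0,0,0,0,1],[0,0,0,0,0,0,1],[0,0,0,0,0,0,1]]
  ]
}}

```text
clock: 13.3
tool_pos: [0.4504, 0.1286, -0.0214]
eef_rot: [-0.0, 0.688, 0.726, 0.0]
ft_force: [0.6, 0.3, 0.5]
grip_width: 0.0002
grip_force: 0.2
```

{"name": "move_arm", "arguments": {
  "increments": [
    [[0,0,0,0,0,0,0.3],[0,0,0,0,0,0,0.1],[0,0,0,0,0,0,0.1],[0,0,4,0,0,0,0.1],[0,0,4,0,0,0,0.1],[0,0,2,0,0,0,0.1],[0,0,0,0,0,0,0.1]]
  ]
}}

```text
clock: 14.0
tool_pos: [0.452, 0.1289, -0.0309]
eef_rot: [0.001, 0.688, 0.726, 0.001]
ft_force: [-0.0, 0.0, 27.3]
grip_width: 0.0387
grip_force: 13.1
```

```bash
python3 - <<'E'
from h import *
d=cap('wrist'); e=cap('scene'); c=e['frame'][200:260,220:280]
goto(.4505,.129,.004,3)
cv2.imwrite('pics/c5.png',np.hstack([cv2.resize(d['frame'][60:360,200:440],(400,500)),cv2.resize(c,(400,500))]))
E
```

```text
clock 14.1 p [ 0.4521  0.1289 -0.0308] F [ 0.7  0.2 25.8] w 0.0383 | turn [ 0.004 -0.001  0.001] shift mm [  0.2  -1.6 -34.8]
```

View pics/c5.png

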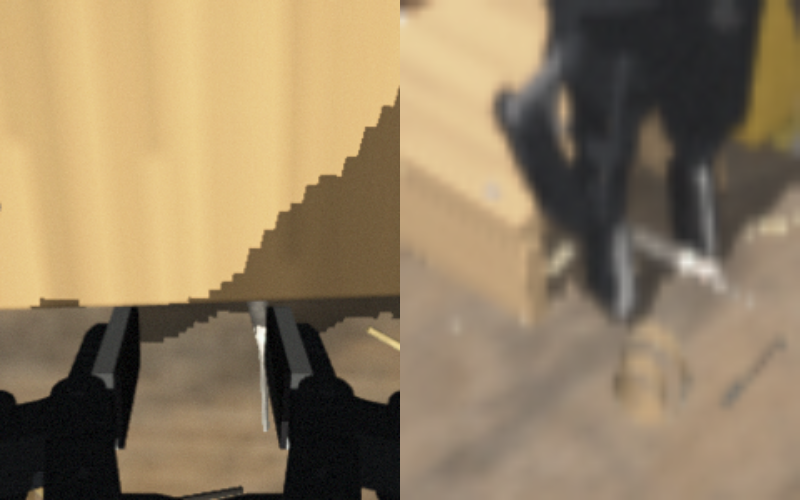

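The fingers now touch at TCP z = −0.031. The shaft has been pushed about 20 mm towards +x, to crop (262,320) beside the right finger. I rise, open and measure again numerically.

{"name": "move_arm", "arguments": {
  "increments": [
    [[0,0,-10,0,0,0,0.1],[0,0,-30,0,0,0,-0.3],[0,0,-40,0,0,0,-0.6],[0,0,-40,0,0,0,-0.6],[0,0,0,0,0,0,-0.6]]
  ]
}}

```text
clock: 14.6
tool_pos: [0.4527, 0.129, 0.0924]
eef_rot: [0.002, 0.688, 0.726, 0.003]
ft_force: [-0.1, -0.3, -0.4]
grip_width: 0.0685
grip_force: 0.0
```

```bash
python3 - <<'E'
from h import *
np.set_printoptions(precision=4,suppress=True)
e=cap('scene')
for z in (0,.01,.02): print(z,at_z(e,[[253.3,238.2],[266.8,230.6]],z)[:,:2].ravel())
d=cap('wrist'); cv2.imwrite('pics/w6.png',d['frame'])
goto(.4505,.129,.004,3)
for n in('screwdriver','screwdriver_axis'):
    for r in bot.masks_of('wrist',n)[:2]:
        ys,xs=np.nonzero(r['mask']); print(n,r['score'],len(xs),xs.min(),xs.max(),ys.min(),ys.max())
    for r in bot.tip_of('wrist',n)[:2]: print(r)
g=d['frame'].astype(int); m=(g.min(2)>150)&(g.max(2)-g.min(2)<40); m[:,:280]=0;m[:,420:]=0; m[240:]=0
k,l,st,ce=cv2.connectedComponentsWithStats(m.astype(np.uint8))
for i in range(1,k):
    if st[i,4]>15: 
        ys,xs=np.nonzero(l==i); print(st[i],at_z(d,[[xs[ys==ys.min()].mean(),ys.min()],[xs[ys==ys.max()].mean(),ys.max()]],.014))
v=cv2.resize(d['frame'][100:300,220:460],(720,600)); cv2.imwrite('pics/w6c.png',v)
E
```

```text
0 [0.4322 0.125  0.4858 0.1284]
0.01 [0.4238 0.1119 0.4766 0.1153]
0.02 [0.4155 0.0989 0.4674 0.1022]
clock 14.7 p [0.4508 0.1286 0.0891] F [-0.7  0.3 -0.5] w 0.0682 | turn [ 0.002 -0.     0.001] shift mm [ 0.4 -0.2 85.1]
screwdriver 0.56 323 335 349 166 209
{'centre': [0.6632, 0.0087, -0.001], 'score': 0.47}
screwdriver_axis 0.6 378 334 350 166 210
screwdriver_axis 0.22 19090 454 639 231 399
[334 165  15  46 291] [[0.4643 0.1514 0.014 ]
 [0.4767 0.1117 0.014 ]]
[342 208   3  22  34] [[0.4718 0.1133 0.014 ]
 [0.4746 0.0933 0.014 ]]
```

View pics/w6c.png

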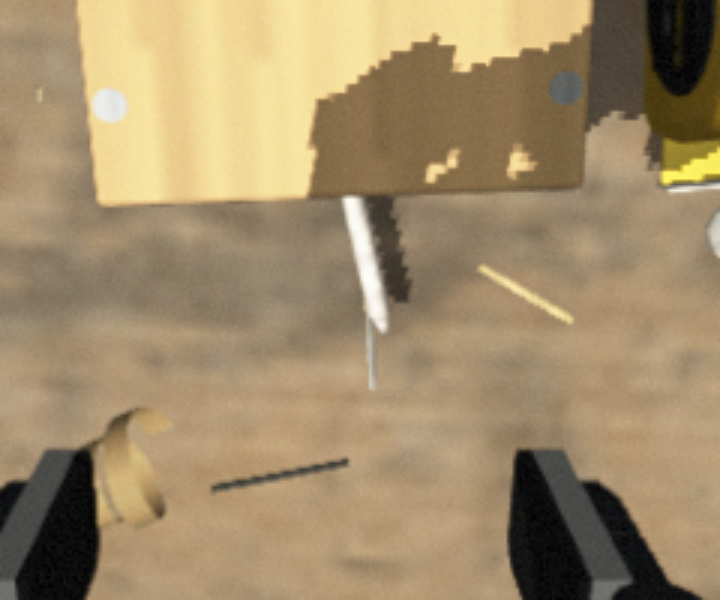

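The wrist crop shows the shaft skewed now, from (352,200) to its tip at (380,330) in the crop. That is px (346,210), about 15° off its old direction. I get the true fingertip offset from the pad gap in several pictures and plan the next grasp from it.

```bash
python3 - <<'E'
from h import *
from scipy.optimize import brentq
np.set_printoptions(precision=4,suppress=True)
d=cap('wrist'); s=bot.read_state(); p=np.array(s['tool_pos']); q=s['eef_rot'];Rc=R.from_quat(np.r_[q[1:],q[0]])
print('cam in tool',Rc.inv().apply(d['T'][:3,3]-p))
# rays in tool frame
def tp(px,zt):
    o,v=ray(d,px); o=Rc.inv().apply(o-p); v=Rc.inv().apply(v); return o+v*((zt-o[2])/v[:,2])[:,None]
for nm,L,r,w in (('w6',[251,250.7],[392.3,250.7],.0682),('c3',[264.8,247],[376,247],.0551),('c5',[282.8,244],[360.8,244],.0383)):
    f=lambda z:np.ptp(tp([L,r],z)[:,1])-w-.001
    z=brentq(f,-.1,.05); print(nm,z,tp([L,r],z))
for a in (.0,): print('shaft',at_z(d,[[337.3,166.7],[346,206.7],[348,210]],.014))
goto(.4706,.126,.03,16)
E
```

```text
cam in tool [ 0.0816  0.0004 -0.1793]
w6 -0.042971287910575334 [[ 0.0069 -0.0339 -0.043 ]
 [ 0.0069  0.0353 -0.043 ]]
c3 -0.038140445390226055 [[ 0.0064 -0.028  -0.0381]
 [ 0.0064  0.0281 -0.0381]]
c5 -0.03773524415158834 [[ 0.0079 -0.0189 -0.0377]
 [ 0.0079  0.0204 -0.0377]]
shaft [[0.4623 0.1502 0.014 ]
 [0.4722 0.1154 0.014 ]
 [0.4742 0.1125 0.014 ]]
clock 14.95 p [0.4497 0.1285 0.0875] F [ 0.1  0.3 -0.4] w 0.0682 | turn [-0.002 -0.    -0.226] shift mm [-8.1 19.4 57.5]
```

{"name": "move_arm", "arguments": {
  "increments": [
    [[0,0,0,0,0,-0.12,-0.2],[0,0,0,0,0,-0.12,0],[-8,19.5,20,0,0,0,0.2],[0,0,35,0,0,0,0.3],[0,0,30,0,0,0,0.3],[0,0,20,0,0,0,0.3],[0,0,10,0,0,0,0.3],[0,0,0,0,0,0,0.3]]
  ]
}}

```text
clock: 15.75
tool_pos: [0.4704, 0.1264, -0.0278]
eef_rot: [-0.001, 0.596, 0.803, -0.001]
ft_force: [-0.7, -0.2, 0.3]
grip_width: 0.0298
grip_force: 0.0
```

```bash
python3 - <<'E'
from h import *
goto(.4705,.126,-.031,17)
E
```

```text
clock 15.75 p [ 0.4704  0.1264 -0.0278] F [-0.7 -0.2  0.3] w 0.0298 | turn [-0.003 -0.001 -0.004] shift mm [-0.4 -0.   3.2]
```

{"name": "move_arm", "arguments": {
  "increments": [
    [[0,0,2,0,0,0,0.3],[0,0,1.5,0,0,0,0.3],[0,0,0,0,0,0,0.6],[0,0,0,0,0,0,1],[0,0,0,0,0,0,1],[0,0,0,0,0,0,1]]
  ]
}}

```text
clock: 16.35
tool_pos: [0.4717, 0.1266, -0.0297]
eef_rot: [0.0, 0.596, 0.803, 0.0]
ft_force: [1.8, -0.2, 0.5]
grip_width: 0.0039
grip_force: 48.9
```

Gripped: width 3.9 mm at 49 N. I drag it out along −y, turning it parallel to the riser.

{"name": "move_arm", "arguments": {
  "increments": [
    [[-9,-3.5,0,0,0,0,1],[-18,-7,0,0,0,0.03,1],[-18.5,-6.5,0,0,0,0.035,1],[-19,-6,0,0,0,0.035,1],[-19,-5.5,0,0,0,0.035,1],[-19,-5,0,0,0,0.035,1],[-19,-4,0,0,0,0.035,1],[-19.5,-3.5,0,0,0,0.03,1]]
  ]
}}

```text
clock: 17.15
tool_pos: [0.4584, -0.0213, -0.03]
eef_rot: [-0.0, 0.687, 0.727, -0.0]
ft_force: [0.8, 1.6, 1.2]
grip_width: 0.0037
grip_force: 48.9
```

{"name": "move_arm", "arguments": {
  "increments": [
    [[-15,-2,0,0,0,0,1],[0,0,0,0,0,0,1]]
  ]
}}

```text
clock: 17.35
tool_pos: [0.4576, -0.037, -0.03]
eef_rot: [-0.0, 0.687, 0.727, -0.0]
ft_force: [0.2, -1.6, 0.6]
grip_width: 0.0038
grip_force: 48.9
```

```bash
python3 - <<'E'
from h import *
np.set_printoptions(precision=4,suppress=True)
goto(.455,-.03,-.03,3)
d=cap('top')
f=d['frame'].astype(int); m=(f[...,2]>130)&(f[...,1]>100)&(f[...,0]<60); m[:235]=0;m[290:]=0;m[:,:262]=0;m[:,330:]=0
ys,xs=np.nonzero(m); print(len(xs),xs.min(),xs.max(),ys.min(),ys.max()); 
if len(xs)>5:
    pts=np.c_[xs,ys].astype(np.float32); r=cv2.minAreaRect(pts); print(at_z(d,cv2.boxPoints(r),.025))
cv2.imwrite('pics/t7.png',cv2.resize(d['frame'][215:295,230:350],(780,520),interpolation=cv2.INTER_CUBIC))
for n in('screwdriver','screwdriver_axis'): print(n,[(r['centre'],r['score']) for r in bot.tip_of('top',n)[:2]])
E
```

```text
clock 17.35 p [ 0.4576 -0.037  -0.03  ] F [ 0.2 -1.6  0.6] w 0.0038 | turn [-0.    -0.     0.004] shift mm [ 7.1 -2.2 -0. ]
66 279 294 252 257
[[0.4591 0.1138 0.025 ]
 [0.4603 0.0695 0.025 ]
 [0.4457 0.0689 0.025 ]
 [0.4445 0.1132 0.025 ]]
screwdriver [([0.4542, 0.0411, -0.0002], 0.53)]
screwdriver_axis [([0.4525, 0.0439, 0.0125], 0.56)]
```

The screwdriver is out: its junction is near (0.4525, 0.043) and the handle runs back to y ≈ 0.139. I release it and regrasp it on the handle, 120 mm further along tool +x.

{"name": "move_arm", "arguments": {
  "increments": [
    [[0,0,0,0,0,0,0.3],[0,0,0,0,0,0,0.2],[0,0,-25,0,0,0,0],[0,0,-30,0,0,0,-0.4],[40,0,0,0,0,0,-0.4],[40,0,0,0,0,0,-0.4],[40,0,0,0,0,0,-0.4],[0,0,0,0,0,0,-0.4]]
  ]
}}

```text
clock: 18.3
tool_pos: [0.4501, 0.0886, 0.0251]
eef_rot: [-0.0, 0.685, 0.729, 0.0]
ft_force: [0.2, -1.2, -0.4]
grip_width: 0.0599
grip_force: 0.0
```

```bash
python3 - <<'E'
from h import *
np.set_printoptions(precision=4,suppress=True)
goto(.4513,.083,-.028,3)
d=cap('wrist'); cv2.imwrite('pics/w8.png',d['frame'])
for n in('screwdriver','screwdriver_axis'):
    print(n,[(np.array(r['centre']),r['score']) for r in bot.tip_of('wrist',n)[:2]])
    for r in bot.masks_of('wrist',n)[:1]:
        ys,xs=np.nonzero(r['mask']); print(len(xs)); rr=cv2.minAreaRect(np.c_[xs,ys].astype(np.float32)); print(at_z(d,cv2.boxPoints(rr),.018)[:,:2], xs.min(),xs.max(),ys.min(),ys.max())
d=cap('top')
for n in('screwdriver','screwdriver_axis'):
    print(n,[(np.array(r['centre']),r['score']) for r in bot.tip_of('top',n)[:2]])
E
```

```text
clock 18.3 p [0.4501 0.0886 0.0251] F [ 0.2 -1.2 -0.4] w 0.0599 | turn [-0.    -0.001  0.01 ] shift mm [-5.6  0.9 53.1]
screwdriver [(array([ 0.4515,  0.0443, -0.0003]), 0.91)]
6597
[[ 0.4342  0.1403]
 [ 0.4621  0.1421]
 [ 0.4771 -0.0257]
 [ 0.4409 -0.028 ]] 299 346 141 360
screwdriver_axis [(array([0.4535, 0.0471, 0.0142]), 0.55)]
6671
[[ 0.4342  0.1403]
 [ 0.4621  0.1421]
 [ 0.4771 -0.0257]
 [ 0.4409 -0.028 ]] 299 346 141 360
screwdriver []
screwdriver_axis []
```

{"name": "move_arm", "arguments": {
  "increments": [
    [[0,0,25,0,0,0.005,-0.4],[0,0,20,0,0,0,-0.2],[0,0,8,0,0,0,-0.1],[0,0,0,0,0,0,0.3],[0,0,0,0,0,0,0.6],[0,0,0,0,0,0,0.9],[0,0,0,0,0,0,0.9]]
  ],
  "grip_force": 80
}}

```text
clock: 19.4
tool_pos: [0.4514, 0.0846, -0.0274]
eef_rot: [0.0, 0.688, 0.726, 0.001]
ft_force: [-0.4, 0.0, -0.7]
grip_width: 0.0251
grip_force: 78.7
```

{"name": "move_arm", "arguments": {
  "increments": [
    [[0,0,-10,0,0,0,0.9],[0,0,-20,0,0,0,0.9],[0,0,-25,0,0,0,0.9],[0,0,-10,0,0,0,0.9],[0,0,0,0,0,-0.14,0.9],[0,0,0,0,0,-0.14,0.9],[0,0,0,0,0,-0.14,0.9],[0,0,0,0,0,-0.14,0.9]]
  ]
}}

```text
clock: 20.2
tool_pos: [0.4509, 0.0847, 0.0373]
eef_rot: [0.0, 0.458, 0.889, 0.0]
ft_force: [-0.3, -0.2, -0.3]
grip_width: 0.0253
grip_force: 78.9
```

{"name": "move_arm", "arguments": {
  "increments": [
    [[0,0,0,0,0,-0.14,0.9],[0,0,0,0,0,-0.14,0.9],[0,0,0,0,0,-0.14,0.9],[0,0,0,0,0,-0.14,0.9],[0,0,0,0,0,-0.14,0.9],[0,0,0,0,0,-0.14,0.9],[0,0,0,0,0,-0.07,0.9],[0,0,0,0,0,0,0.9]]
  ]
}}

```text
clock: 21.0
tool_pos: [0.4509, 0.0846, 0.0372]
eef_rot: [0.0, 0.023, 1.0, 0.0]
ft_force: [0.3, 0.3, -1.1]
grip_width: 0.025
grip_force: 78.9
```

```bash
python3 - <<'E'
from h import *
np.set_printoptions(precision=4,suppress=True)
goto(.435,.061,.0266,87.5)
for c in ('wrist','top','scene'):
    d=cap(c); cv2.imwrite(f'pics/a_{c}.png',d['frame'])
    for n in ('screwdriver_axis','recess_mouth'): print(c,n,[(np.array(r['centre']),r['score']) for r in bot.tip_of(c,n)[:2]])
E
```

```text
clock 21.0 p [0.4509 0.0846 0.0372] F [ 0.3  0.3 -1.1] w 0.025 | turn [ 0.     0.    -0.003] shift mm [ 14.8 -24.3  10.6]
wrist screwdriver_axis [(array([0.4864, 0.087 , 0.0804]), 0.95)]
wrist recess_mouth []
top screwdriver_axis []
top recess_mouth [(array([0.6063, 0.0538, 0.0709]), 0.85)]
scene screwdriver_axis [(array([0.4934, 0.0814, 0.074 ]), 0.6), (array([ 0.3723, -0.336 ,  0.002 ]), 0.37)]
scene recess_mouth [(array([0.6082, 0.0564, 0.0667]), 0.8)]
```

{"name": "move_arm", "arguments": {
  "increments": [
    [[7,-12,5,0,0,-0.003,0.9],[7,-12,5,0,0,0,0.9],[0,0,0.5,0,0,0,0.9],[0,0,0,0,0,0,0.9]]
  ]
}}

```text
clock: 21.85
tool_pos: [0.4353, 0.0607, 0.0262]
eef_rot: [-0.0, 0.023, 1.0, 0.0]
ft_force: [0.6, 1.1, -1.2]
grip_width: 0.0252
grip_force: 78.9
```

```bash
python3 - <<'E'
from h import *
np.set_printoptions(precision=4,suppress=True)
goto(.437,.0612,.0266,87.5)
s=cap('scene'); t=cap('top'); w=cap('wrist')
for c,n in (('scene','recess_mouth'),('scene','screwdriver_axis'),('top','recess_mouth'),('wrist','screwdriver_axis'),('wrist','recess_mouth')): print(c,n,[(np.array(r['centre']),r['score']) for r in bot.tip_of(c,n)[:1]])
tip=[.573,.0552,.068]; m=[.609,.054,.068]
for d in(s,t,w): print(proj(d,[tip,m]))
a=proj(s,[tip])[0].astype(int); b=proj(t,[tip])[0].astype(int); e=proj(w,[tip])[0].astype(int)
cr=lambda f,c,h: cv2.resize(f[max(0,c[1]-h):c[1]+h,c[0]-h:c[0]+h],(400,400),interpolation=cv2.INTER_CUBIC)
print(a-25,b-20)
cv2.imwrite('pics/c9.png',np.hstack([cr(s['frame'],a,25),cr(t['frame'],b,20)]))
E
```

```text
clock 21.85 p [0.4353 0.0607 0.0262] F [ 0.6  1.1 -1.2] w 0.0252 | turn [ 0.    -0.001 -0.002] shift mm [-1.7  0.6 -0.4]
scene recess_mouth [(array([0.608 , 0.0522, 0.0677]), 0.85)]
scene screwdriver_axis [(array([0.4757, 0.058 , 0.0653]), 0.78)]
top recess_mouth [(array([0.6083, 0.0542, 0.0699]), 0.56)]
wrist screwdriver_axis [(array([0.4744, 0.0646, 0.0681]), 0.97)]
wrist recess_mouth []
[[302.6534 208.9107]
 [311.4346 204.8081]]
[[299.4096 212.3986]
 [300.2656 200.1296]]
[[322.205  444.5662]
 [322.7316 478.1326]]
[277 183] [279 192]
```

View pics/c9.png

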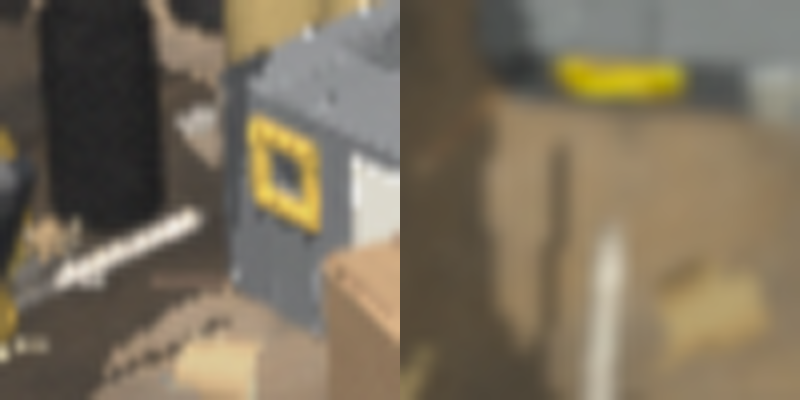

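The left crop shows the tip at (200,215) on a line through the recess centre at (285,178). The right crop shows the tip at (212,225), in line with the frame at (222,78). The alignment is good, so I insert.

{"name": "move_arm", "arguments": {
  "increments": [
    [[-10,0,-1,0,0,0,0.9],[-14,0,0,0,0,0,0.9],[-14,0,0,0,0,0,0.9],[-14,0,0,0,0,0,0.9],[-14,0,0,0,0,0,0.9],[-7,0,0,0,0,0,0.9],[0,0,0,0,0,0,0.9]]
  ]
}}

```text
clock: 22.95
tool_pos: [0.51, 0.058, 0.0275]
eef_rot: [0.001, 0.022, 1.0, 0.0]
ft_force: [0.4, 0.4, 0.3]
grip_width: 0.0252
grip_force: 78.9
```

{"name": "move_arm", "arguments": {
  "increments": [
    [[-3,0,0,0,0,0,0.9],[-2,0,0,0,0,0,0.9],[0,0,0,0,0,0,0.9]]
  ]
}}

```text
clock: 23.25
tool_pos: [0.5137, 0.0578, 0.0275]
eef_rot: [-0.0, 0.022, 1.0, 0.0]
ft_force: [0.2, 0.2, -0.9]
grip_width: 0.0251
grip_force: 78.9
```

{"name": "move_arm", "arguments": {
  "increments": [
    [[-2,0,0,0,0,0,0.9],[-2,0,0,0,0,0,0.9],[0,0,0,0,0,0,0.9]]
  ]
}}

```text
clock: 23.55
tool_pos: [0.5177, 0.0576, 0.0275]
eef_rot: [-0.0, 0.022, 1.0, 0.0]
ft_force: [-2.7, 0.4, -0.5]
grip_width: 0.0254
grip_force: 78.9
```

{"name": "move_arm", "arguments": {
  "increments": [
    [[-2,0,0,0,0,0,0.9],[-2,0,0,0,0,0,0.9],[0,0,0,0,0,0,0.9]]
  ]
}}

```text
clock: 23.85
tool_pos: [0.5217, 0.0575, 0.0274]
eef_rot: [-0.0, 0.022, 1.0, 0.0]
ft_force: [-2.6, 0.3, 0.1]
grip_width: 0.0252
grip_force: 78.9
```

```bash
python3 - <<'E'
from h import *
np.set_printoptions(precision=4,suppress=True)
goto(.525,.0573,.0275,87.5)
d=cap('scene'); print([(np.array(r['centre']),r['score']) for r in bot.tip_of('scene','lever_knob')[:2]])
E
```

```text
clock 23.85 p [0.5217 0.0575 0.0274] F [-2.6  0.3  0.1] w 0.0252 | turn [ 0.    -0.    -0.001] shift mm [-3.3 -0.  -0.1]
[(array([ 0.6569, -0.0321,  0.1801]), 0.64), (array([ 0.6578, -0.0214,  0.1116]), 0.46)]
```

{"name": "move_arm", "arguments": {
  "increments": [
    [[-1.5,0,0,0,0,0,0.9],[-1.5,0,0,0,0,0,0.9],[0,0,0,0,0,0,0.9]]
  ]
}}

```text
clock: 24.25
tool_pos: [0.5248, 0.0573, 0.0274]
eef_rot: [-0.0, 0.022, 1.0, 0.0]
ft_force: [-3.9, 0.2, -1.3]
grip_width: 0.0256
grip_force: 78.9
```

```bash
python3 - <<'E'
from h import *
np.set_printoptions(precision=4,suppress=True)
d=cap('scene'); print([(np.array(r['centre']),r['score']) for r in bot.tip_of('scene','lever_knob')[:2]])
E
```

```text
[(array([ 0.6409, -0.0253,  0.177 ]), 0.45)]
```

{"name": "move_arm", "arguments": {
  "increments": [
    [[-1,0,0,0,0,0,0.9],[0,0,0,0,0,0,0.9],[0,0,0,0,0,0,0.9],[0,0,0,0,0,0,0.9],[0,0,0,0,0,0,0.9]]
  ]
}}

```text
clock: 24.85
tool_pos: [0.5257, 0.0573, 0.0275]
eef_rot: [-0.0, 0.022, 1.0, 0.0]
ft_force: [-5.3, 0.5, -0.9]
grip_width: 0.0251
grip_force: 78.9
```

```bash
python3 - <<'E'
from h import *
np.set_printoptions(precision=4,suppress=True)
for c in('scene','top'):
    d=cap(c); print([(np.array(r['centre']),r['score']) for r in bot.tip_of(c,'lever_knob')[:2]])
E
```

```text
[(array([ 0.5836, -0.0294,  0.1139]), 0.55)]
[(array([ 0.583 , -0.0223,  0.1187]), 0.61)]
```

Tripped: the knob is down at (0.583, −0.026, 0.116). I withdraw the screwdriver and lay it down.

{"name": "move_arm", "arguments": {
  "increments": [
    [[8,0,0,0,0,0,0.9],[15,0,0,0,0,0,0.9],[20,0,0,0,0,0,0.9],[20,0,0,0,0,0,0.9],[20,0,0,0,0,0,0.9],[12,0,0,0,0,0,0.9],[0,0,15,0,0,0,0.9],[0,0,15,0,0,0,0.9]]
  ]
}}

```text
clock: 25.85
tool_pos: [0.4319, 0.0616, -0.0023]
eef_rot: [0.002, 0.022, 1.0, 0.0]
ft_force: [0.6, -0.1, -0.3]
grip_width: 0.025
grip_force: 78.9
```

{"name": "move_arm", "arguments": {
  "increments": [
    [[0,0,12,0,0,0,0.9],[0,0,6,0,0,0,0.9],[0,0,4,0,0,0,0.9],[0,0,1.5,0,0,0,0.9],[0,0,0,0,0,0,0.9]]
  ]
}}

```text
clock: 26.35
tool_pos: [0.431, 0.0615, -0.0259]
eef_rot: [0.0, 0.022, 1.0, 0.0]
ft_force: [-1.1, 0.2, -0.8]
grip_width: 0.0249
grip_force: 78.9
```

{"name": "move_arm", "arguments": {
  "increments": [
    [[0,0,1,0,0,0,0.9],[0,0,0.5,0,0,0,0.9],[0,0,0,0,0,0,0.9]]
  ]
}}

```text
clock: 26.65
tool_pos: [0.4309, 0.0615, -0.0274]
eef_rot: [0.0, 0.022, 1.0, 0.0]
ft_force: [-0.1, -0.2, -0.5]
grip_width: 0.0251
grip_force: 78.9
```

{"name": "move_arm", "arguments": {
  "increments": [
    [[0,0,0,0,0,0,0.5],[0,0,0,0,0,0,0],[0,0,0,0,0,0,-0.3],[0,0,-30,0,0,0,-0.3],[0,0,-45,0,0,0,-0.3],[0,0,-45,0,0,0,-0.3],[0,0,-15,0,0,0,-0.3],[0,0,0,0,0,0,-0.3]]
  ],
  "grip_force": 25
}}

```text
clock: 27.45
tool_pos: [0.4322, 0.0615, 0.1097]
eef_rot: [0.002, 0.022, 1.0, 0.0]
ft_force: [-0.3, 0.3, -0.4]
grip_width: 0.0553
grip_force: 0.0
```

```bash
python3 - <<'E'
from h import *
np.set_printoptions(precision=4,suppress=True)
goto(.584,-.0245,.07,87.5)
d=cap('top'); 
for n in('screwdriver','lever_knob','lever_hinge','jar'): print(n,[(np.array(r['centre']),r['score']) for r in bot.tip_of('top',n)[:1]])
d=cap('wrist'); 
for n in('screwdriver','lever_knob','lever_hinge'): print(n,[(np.array(r['centre']),r['score']) for r in bot.tip_of('wrist',n)[:1]])
E
```

```text
clock 27.45 p [0.4322 0.0615 0.1097] F [-0.3  0.3 -0.4] w 0.0553 | turn [ 0.     0.005 -0.001] shift mm [-155.4  -79.3   39.7]
screwdriver []
lever_knob [(array([ 0.5816, -0.0254,  0.1198]), 0.66)]
lever_hinge [(array([ 0.654 , -0.0287,  0.1117]), 0.73)]
jar [(array([ 0.669 , -0.222 ,  0.0042]), 0.66)]
screwdriver [(array([0.4722, 0.0612, 0.0016]), 0.68)]
lever_knob []
lever_hinge [(array([0.5584, 0.2007, 0.0007]), 0.75)]
```

{"name": "move_arm", "arguments": {
  "increments": [
    [[-30,-15,0,0,0.005,0,-0.3],[-40,-20,0,0,0,0,-0.3],[-40,-20,0,0,0,0,-0.3],[-35,-18,0,0,0,0,-0.3],[-10,-6,0,0,0,0,-0.3],[0,0,0,0,0,0,-0.3]]
  ]
}}

```text
clock: 28.5
tool_pos: [0.5829, -0.0252, 0.1061]
eef_rot: [-0.003, 0.023, 1.0, 0.0]
ft_force: [-0.5, 0.2, 0.2]
grip_width: 0.0551
grip_force: 0.0
```

```bash
python3 - <<'E'
from h import *
np.set_printoptions(precision=4,suppress=True)
goto(.584,-.0245,.07,87.5)
d=cap('wrist'); cv2.imwrite('pics/w10.png',d['frame'])
for n in('lever_knob','lever_hinge','recess_mouth'): print(n,[(np.array(r['centre']),r['score']) for r in bot.tip_of('wrist',n)[:1]])
for r in bot.masks_of('wrist','lever_knob')[:1]:
    ys,xs=np.nonzero(r['mask']); print(xs.min(),xs.max(),ys.min(),ys.max(),r['score'])
print(proj(d,[[.583,-.0248,.118]]))
E
```

```text
clock 28.5 p [ 0.5829 -0.0252  0.1061] F [-0.5  0.2  0.2] w 0.0551 | turn [ 0.    -0.005 -0.002] shift mm [-1.1  0.7 36.1]
lever_knob [(array([ 0.586 , -0.0215,  0.1201]), 0.7)]
lever_hinge [(array([ 0.6541, -0.0277,  0.1155]), 0.77)]
recess_mouth [(array([0.6108, 0.0569, 0.0703]), 0.7)]
308 335 224 361 0.94
[[322.652  236.0535]]
```

{"name": "move_arm", "arguments": {
  "increments": [
    [[-1,1,18,0,-0.005,0,-0.3],[0,0,16,0,0,0,-0.3],[0,0,3,0,0,0,-0.1],[0,0,0,0,0,0,0.2],[0,0,0,0,0,0,0.5],[0,0,0,0,0,0,0.8],[0,0,0,0,0,0,0.8]]
  ]
}}

```text
clock: 29.45
tool_pos: [0.5833, -0.0245, 0.0708]
eef_rot: [0.0, 0.022, 1.0, -0.001]
ft_force: [-2.4, -10.4, 3.4]
grip_width: 0.0152
grip_force: 30.6
```

{"name": "move_arm", "arguments": {
  "increments": [
    [[0,-0.7,0,0,0,0,0.8],[-2,0,-12,0,0,0,0.8],[-4.2,0,-11.5,0,0,0,0.8],[-6.1,0,-10.6,0,0,0,0.8],[-7.8,0,-9.3,0,0,0,0.8],[-9.3,0,-7.8,0,0,0,0.8],[-10.6,0,-6.1,0,0,0,0.8],[-11.5,0,-4.2,0,0,0,0.8]]
  ]
}}

```text
clock: 30.25
tool_pos: [0.6341, -0.0266, 0.1325]
eef_rot: [-0.0, 0.022, 1.0, -0.0]
ft_force: [-3.3, -2.3, -1.6]
grip_width: 0.0151
grip_force: 26.7
```

{"name": "move_arm", "arguments": {
  "increments": [
    [[-12,0,-2,0,0,0,0.8],[-12.2,0,0,0,0,0,0.8],[-10,0,1.5,0,0,0,0.8],[0,0,0,0,0,0,0.8]]
  ]
}}

```text
clock: 30.65
tool_pos: [0.6703, -0.028, 0.1334]
eef_rot: [0.001, 0.022, 1.0, -0.0]
ft_force: [-0.8, -1.1, 10.0]
grip_width: 0.0154
grip_force: 26.6
```

```bash
python3 - <<'E'
from h import *
np.set_printoptions(precision=4,suppress=True)
goto(.67,-.029,.132,87.5)
d=cap('scene'); print([(np.array(r['centre']),r['score']) for r in bot.tip_of('scene','lever_knob')[:2]])
E
```

```text
clock 30.65 p [ 0.6703 -0.028   0.1334] F [-0.8 -1.1 10. ] w 0.0154 | turn [-0.     0.002 -0.001] shift mm [ 0.2 -1.   1.4]
[(array([ 0.6586, -0.0298,  0.1795]), 0.46), (array([ 0.5612,  0.1984, -0.0003]), 0.22)]
```

{"name": "move_arm", "arguments": {
  "increments": [
    [[-2,0,1,0,0,0,0.8],[-1.5,0,0.5,0,0,0,0.8],[0,0,0,0,0,0,0.8],[0,0,0,0,0,0,0.5],[0,0,0,0,0,0,0.1],[0,0,0,0,0,0,-0.1],[0,0,0,0,0,0,-0.1]]
  ]
}}

```text
clock: 31.45
tool_pos: [0.6721, -0.028, 0.1304]
eef_rot: [-0.0, 0.022, 1.0, 0.0]
ft_force: [0.8, -0.2, -0.1]
grip_width: 0.0471
grip_force: 0.0
```

{"name": "move_arm", "arguments": {
  "increments": [
    [[0,0,-15,0,0,0,-0.1],[0,0,-30,0,0,0,-0.1],[0,0,-30,0,0,0,-0.1],[0,0,-20,0,0,0,-0.1],[30,0,0,0,0,0,-0.1],[45,0,0,0,0,0,-0.1],[45,0,0,0,0,0,-0.1],[0,0,0,0,0,0,-0.1]]
  ]
}}

```text
clock: 32.25
tool_pos: [0.5461, -0.022, 0.2249]
eef_rot: [-0.002, 0.022, 1.0, 0.0]
ft_force: [0.7, -0.5, -0.3]
grip_width: 0.0472
grip_force: 0.0
```

```bash
python3 - <<'E'
from h import *
np.set_printoptions(precision=4,suppress=True)
for c in('scene','top'):
    d=cap(c); cv2.imwrite(f'pics/end_{c}.png',d['frame'])
    for n in('lever_knob','lever_hinge','jar','screwdriver','masking_tape','tape_measure','glue_bottle'):print(c,n,[(np.array(r['centre']),round(r['score'],2)) for r in bot.tip_of(c,n)[:1]])
    print(proj(d,[[.672,-.028,.18]]))
E
```

```text
scene lever_knob [(array([ 0.6726, -0.032 ,  0.1759]), 0.64)]
scene lever_hinge [(array([ 0.6569, -0.0251,  0.1131]), 0.75)]
scene jar [(array([ 0.6656, -0.2197,  0.0046]), 0.9)]
scene screwdriver [(array([ 0.4667,  0.0623, -0.0001]), 0.92)]
scene masking_tape [(array([ 0.3683, -0.3329, -0.0029]), 0.75)]
scene tape_measure [(array([ 0.6542, -0.0252,  0.1164]), 0.48)]
scene glue_bottle [(array([ 0.5936,  0.3271, -0.0046]), 0.79)]
[[345.1927 172.4657]]
top lever_knob []
top lever_hinge []
top jar [(array([ 0.6662, -0.2224,  0.0036]), 0.7)]
top screwdriver [(array([0.4699, 0.0582, 0.0019]), 0.68)]
top masking_tape [(array([ 0.3733, -0.3322, -0.0031]), 0.86)]
top tape_measure [(array([ 0.5588,  0.1975, -0.0019]), 0.54)]
top glue_bottle [(array([0.5957, 0.3328, 0.0038]), 0.93)]
[[329.8631 170.6385]]
```

```bash
python3 - <<'E'
from h import *
a=cv2.imread('pics/scene0.png').astype(int);b=cv2.imread('pics/end_scene.png').astype(int)
d=abs(a-b).max(2); print('lever diff',d[165:200,330:358].mean(),(d[165:200,330:358]>50).sum())
print(bot.finish_job())
E
```

```text
lever diff 17.573469387755104 115
the job is handed in; nothing more can be done
None
```

The job is handed in, and the final network positions show it done as asked: jar upright in the larger blue tray, lever tripped and then standing fully up by itself, screwdriver flat on the bench, tape, tape measure and glue bottle unmoved; a last pixel comparison at the lever was inconclusive (gripper overhead), and I handed in without checking it further.

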